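# Reset the hold-down screw of a plate shaker and lock it with its jam nut

### The job

The lidded well plate on the bench shaker is loose: the hold-down screw on the bridge above it stands a little too high. Slacken the big hex jam nut that locks it (it may be barely nipped or very tight), turn the screw clockwise until its rubber pad bears lightly on the plate's lid (about 10 N, never hard), then tighten the jam nut back down by feel, to about 0.5 N m, so that the setting cannot shake loose, and leave the things lying around where they are.

Things in the scene. Friction and masses are not known exactly. Their poses are not given: they have to be found in the camera images.
- shaker: White bench plate shaker, 170 x 200 mm, fixed to the desk. Origin: centre of its underside, on the desk; x from the control strip (robot side) to its back, y along its bridge, z up. The screw and nut axis is vertical through this origin. Its platform, top at 70 mm, has four low corner angles that hold the plate.
- bridge_top (a point): Middle of the top face of the bridge, an aluminium bar over the plate, 34 mm wide (x of the shaker) and 186 mm long (y), this face 120 mm above the desk, on two posts 81 mm either side whose cap nuts reach 131 mm.
- jam_nut: Steel hex jam nut on the bridge, round the screw: 38 mm across flats, 44 mm across corners, 20 mm high. Origin: its middle, 132.5 mm above the desk when tight. Its y axis is square to one pair of flats (other pairs 60 degrees on). Right-hand thread: clockwise from above tightens. Slack, it rises or sinks 0.95 mm per rad. At the start 0.1 to 1 rad anticlockwise makes it slack; it may go to 3 rad.
- nut_seat (a point): Middle of the top of the dark steel washer under the nut, 46 mm across, fixed to the bridge; 122.5 mm above the desk. At what yaw the nut seats differs each time. Slack, the nut turns with 0.03 N m. Past seating it hardly sinks and its torque grows about 1.1 N m per rad; 0.5 N m puts about 55 N on the washer (42 to 150 N is right, over 210 spoils it). Tightening also presses the pad a few N harder.
- hold_down_screw: Steel hold-down screw through nut and bridge; its flat spade head on top is 26 mm wide (its x), 11 mm thick (its y), 24 mm high. Origin: middle of the head, 162 mm above the desk at the start. Clockwise from above lowers it 0.95 mm per rad. Neck: from 12 mm below the origin; nut top: 19 mm below it at the start. The tight nut locks it; free, it turns with 0.03 to 0.04 N m.
- screw_foot (a point): Steel lower end of the screw, 66.5 mm below the middle of its head. The rubber pad under it, 40 mm across, turns with the screw; it reaches 7 mm lower, up to 0.8 mm more or less by wear, and starts 0.5 to 2.1 mm above the lid. Each rad past touch adds about 18 N on the lid. At 10 N the screw needs about 0.1 N m to turn on, and about 0.07 N m to turn back.
- well_plate: Well plate, 85 x 128 mm, 14 mm high, 17 mm with its clear lid, lying in the nest on the platform. Origin: centre of its underside; y along its length, z up.
- plate_top (a point): Centre of the top of the plate's lid, 17 mm above the plate's underside: the pad comes down here.
- spare_plate_mid (a point): Bystander: white well plate 85 x 128 x 14 mm lying on the desk; its middle, half-way up.
- tweezers_mid (a point): Bystander: steel tweezers 122 mm long lying on the desk; their middle.
- marker_mid (a point): Bystander: black and white marker pen 135 mm long lying on the desk; its middle.

How it is judged (in metres and radians):
On the way, in this order (a step that is already met when the one before it is completed fails the run):
1. the jam nut is slackened: it no longer presses on its washer, and the plate is not yet clamped (contact force between jam_nut and shaker below 1.5 N and contact force between hold_down_screw and well_plate below 1 N), for 0.2 s.
2. with the nut slack, the screw is turned down until its pad bears on the lid with 4 to 18 N (contact force between jam_nut and shaker below 5 N and contact force between hold_down_screw and well_plate between 4 and 18 N), for 0.3 s.
At the end, for the whole second after the job is handed in: The jam nut is tight: it presses on its washer with 42 to 150 N. The screw's pad bears on the plate's lid with 4 to 20 N. The plate lies flat in its nest, within 6 mm of the screw axis. Nut and screw are at rest (contact force between jam_nut and shaker between 42 and 150 N and contact force between hold_down_screw and well_plate between 4 and 20 N and angular speed of each of jam_nut, hold_down_screw below 0.05 rad/s and horizontal distance between plate_top and shaker below 0.006 m and angle between well_plate's own z axis and vertical below 0.05 rad); the robot touches nothing.
It fails at once if the pad presses the plate with more than 35 N (contact force between hold_down_screw and well_plate above 35 N).
It fails at once if the jam nut is overtightened (more than 210 N on its washer) (contact force between jam_nut and shaker above 210 N).
It fails at once if the spare plate, tweezers or marker is moved by more than 15 mm (distance of any of spare_plate_mid, tweezers_mid, marker_mid from where it was at the start of the episode above 0.015 m).
It also fails if it takes over 69 s, if anything falls off the work surface, if the arm or the gripper's body presses on something with over 40 N, if the wrist force passes 120 N, or if a joint passes its speed limit or range.

### The arm

A 6-joint arm with a two-finger parallel gripper is mounted at the origin on a cart in front of the work surface, level with it; the furniture and walls round the work are solid. World frame = base frame: x ahead of the robot, y to its left, z up, the work surface at z = 0. Lengths are in mm, angles in rad, forces in N, time in s.
With the tool pointing down it reaches from about 350 to 975 mm from the base axis. Payload 7.1 kg.
Tool frame: the origin (TCP) lies midway between the tips of the shut fingers; the grasp point (between the pads) lies 19 mm behind it (ctrl.grip_point_offset is the distance from the TCP to the grasp point, in mm); z points along the fingers, y is the line along which they close (so a half turn about z gives the same grasp; the last joint's range is limited). The gripper opens to 88 mm and grips with 3 to 60 N. Pads are 20 mm wide; open, the fingers measure 115 mm over their backs; the gripper's body (75 mm by 178 mm) begins 61 mm behind the grasp point.
Start: joints at [-1.26, 0.423, 1.63, -0, 1.089, -0.019], TCP at [202.426, -591.294, 222.675] pointing down, gripper open.
Joint ranges: [-3, 3], [-0.9, 2.11], [0.09, 2.58], [-1.31, 4.45], [0.11, 2.69], [-2.54, 2.54]. Speed limits (rad/s): [2.39, 2.39, 3.01, 3.14, 3.14, 3.14].

### API

Orientations are given as a rotation vector (axis times angle).
In Python, from workcell import get_obs, optics, close_job, spotter, ctrl gives the robot as it stands. The module is installed in compiled form; this text tells all that it offers.
- The arm moves only by the tool move_arm, never from a script. Its argument "rows" is a list of rows, each a list of 5 numbers: the shift along the tool's x, y, z in cm, then the turn about the tool's z in degrees, then the opening in per cent of the stroke, from 0 (shut) to 100 (fully open). A call has 1 to 10 rows; each row shifts and turns the commanded pose from where the row before left it, along the tool's axes as they then stand; what a row does not reach is not made up. A row lasts 1/8 s, in which the tool goes at most 62.5 mm and 10.7 degrees, less where a joint would pass 70% of its speed; a pose out of reach is approached as far as the arm can. A call with a gripper value outside its range is refused whole. The fingers move at their own pace and stop on an object; the grip force is fixed at half the most. Time passes only in rows, so rows that do not move let the fingers close. It gives the time, the measured TCP pose, the force, the opening and the grip force at its end, in the units of the state.
- get_obs(): the state, without advancing time (a new reading comes with each control period).
- optics.get_image(name): name is "scene" or "top" or "wrist"; returns the picture (420x560x3 uint8, blue, green, red); there is no depth.
- optics.calibration(name): a dict with "camera_matrix" (3x3 intrinsics, pixels), "distortion" ([k1, k2, p1, p2, k3] as OpenCV has them; the pictures are not rectified), "xyz" and "orientation" of the camera in the world. Camera axes: x right, y down, z forward; pixel columns grow to the right and rows downward; lengths in mm; the calibration is good to about 2 mm. A picture is of the moment at which its call begins: read the wrist's pose just before it. calibration takes no time and is no camera call; for the wrist camera it gives the pose at the moment of the call.
- close_job(): hands the job in; it is judged then, once.
Trained networks look in the newest picture that a camera, given by its name, has taken for a name from the list of things; names that differ only in an ending like _2 or _b are one class to them, and where a whole thing is asked for, a point or a joint stands for the part that bears it (a point fixed in the world has none). Each returns a list of dicts, best first, with "conf" (0 to 1); they miss things now and then, are a little off and sometimes report something else, mostly with a low value. They report only what shows in the picture. A call takes as long as a camera call.
- spotter.find_in(camera, label): "point" ([column, row] in pixels, amid what is visible of it).
- spotter.regions_of(camera, label): "region" (420x560 bool, what is visible of it) and "point" ([column, row] in pixels, amid what is visible of it).
The state is a dict: "t": time; "qpos": joint angles; "qvel": joint speeds; "joint_torque": joint torques, N m; "ee_pos": TCP position; "orientation": TCP orientation; "ft_force": force on the tool from outside, world axes, zero at the start; "moment": the same for the moment, N m; "width": finger opening in mm; "grasp_force": force on a finger pad.
Only numpy, scipy, OpenCV 4.12 (cv2) and the standard library are available. Lean on these libraries where they do the work, as an engineer would, in place of code of your own. Each camera call takes 0.05 s, during which the arm holds its last target. There are 200 camera calls.

## Working session

There is one attempt and no reset: what is moved stays moved. The work goes in short steps, Python scripts to look and compute and a tool call to move; the robot and the scene stay as the last step left them, time stands still between calls to the robot, and variables do not carry over. Pictures are saved under pics/ and viewed, at most 10 in all, crops included, and the job is handed in when it is done.

Besides the shell and the picture viewer there is one more tool, called after "Request:" as name([rows], argument=value, ...), one row to a line, values as JSON. move_arm: Moves the arm, as the interface text tells. Its arguments: {"type":"object","properties":{"rows":{"type":"array","items":{"type":"array","items":{"type":"number"}}}},"required":["rows"]}

```bash
mkdir -p pics
cat > h.py <<'E'
import numpy as np, cv2
from scipy.spatial.transform import Rotation as R
from workcell import get_obs, optics, close_job, spotter, ctrl
def shot(n,f=None):
    im=optics.get_image(n)
    if f: cv2.imwrite('pics/'+f,im)
    return im,optics.calibration(n)
def Rm(o):
    o=np.array(o,float); return o if o.shape==(3,3) else R.from_rotvec(o).as_matrix()
def ray(c,p):
    u=cv2.undistortPoints(np.array([[p]],float),np.array(c['camera_matrix']),np.array(c['distortion']))[0,0]
    return np.array(c['xyz']),Rm(c['orientation'])@np.array([u[0],u[1],1])
def atz(c,p,z):
    o,d=ray(c,p); return o+d*(z-o[2])/d[2]
def proj(c,X):
    M=Rm(c['orientation']); return cv2.projectPoints(np.array(X,float).reshape(-1,1,3),R.from_matrix(M.T).as_rotvec(),-M.T@np.array(c['xyz']),np.array(c['camera_matrix']),np.array(c['distortion']))[0][:,0]
E
python3 - <<'E'
from h import *
s=get_obs(); print({k:np.round(v,3) for k,v in s.items()})
print(ctrl.grip_point_offset)
for n in ['scene','top']:
    im,c=shot(n,n+'0.png'); print(n,c['xyz'],c['orientation'])
    for l,z in [('jam_nut',132.5),('hold_down_screw',162),('shaker',100),('spare_plate_mid',7),('tweezers_mid',3),('marker_mid',8)]:
        for r in spotter.find_in(n,l)[:2]: print(l,round(r['conf'],2),np.round(r['point']),np.round(atz(c,r['point'],z),1))
E
```

```text
{'t': np.float64(0.0), 'qpos': array([-1.26 ,  0.424,  1.631,  0.   ,  1.089, -0.019]), 'qvel': array([ 0.002,  0.001, -0.001, -0.001, -0.001,  0.   ]), 'joint_torque': array([ 0.0000e+00, -5.4463e+01, -2.7366e+01,  6.4000e-02,  2.3000e-02,
       -0.0000e+00]), 'ee_pos': array([ 202.25 , -590.77 ,  221.887]), 'orientation': array([-3.097, -0.515,  0.   ]), 'ft_force': array([-0.679,  0.152, -0.315]), 'moment': array([-0.004, -0.022,  0.035]), 'grasp_force': np.float64(0.0), 'width': np.float64(87.833)}
18.700000000000003
scene [-268.74822568  572.0725539  1051.6623907 ] [-1.16943082  2.37529654 -0.97637571]
jam_nut 0.46 [291. 184.] [503.4 -72.7 132.5]
hold_down_screw 0.4 [288. 178.] [501.7 -58.3 162. ]
hold_down_screw 0.27 [291. 218.] [385.6  22.4 162. ]
spare_plate_mid 0.62 [171. 277.] [522.8 293.9   7. ]
marker_mid 0.36 [295. 203.] [ 540.  -120.5    8. ]
top [ 315.44894189    5.77164554 1046.60241071] [-2.19324951  2.13459844 -0.19218682]
jam_nut 0.61 [293. 178.] [508.9 -62.8 132.5]
hold_down_screw 0.5 [295. 174.] [511.4 -65.9 162. ]
hold_down_screw 0.19 [288. 185.] [486.3 -50.2 162. ]
shaker 0.56 [286. 184.] [499.6 -50.6 100. ]
tweezers_mid 0.56 [373. 212.] [ 454.8 -276.3    3. ]
marker_mid 0.59 [347. 254.] [ 347.3 -210.2    8. ]
```

Run:
```python
import cv2
im=cv2.imread('pics/top0.png');cv2.imwrite('pics/top0c.png',cv2.resize(im[80:290,180:460],None,fx=2.8,fy=2.8,interpolation=cv2.INTER_CUBIC))
```

```text
(no output)
```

View pics/top0c.png

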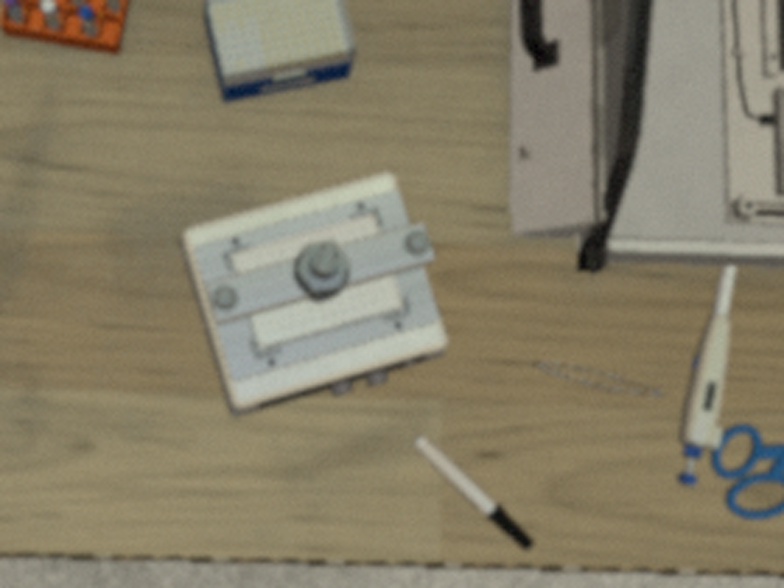

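The crop shows the shaker turned by about 20°, with the nut and screw at full-image pixel (295,176). The marker and tweezers are on the robot side and to the right, clear of it. I'll go above the shaker by way of the open desk.

Request:
move_arm([
  [3.8,-4.7,-1,0,100],
  [3.8,-4.7,-1,0,100],
  [3.8,-4.7,-1,0,100],
  [3.8,-4.7,-1,0,100],
  [3.8,-4.7,-1,0,100],
  [3.8,-4.7,-1,0,100],
])

```text
t: 1.45
ee_pos: [327.2, -249.0, 283.3]
orientation: [3.098, 0.515, 0.001]
ft_force: [-0.3, -1.2, -0.2]
width: 87.9
grasp_force: 0.0
```

Request:
move_arm([
  [4.6,-2.4,0,0,100],
  [4.6,-2.4,0,0,100],
  [4.6,-2.4,0,0,100],
  [4.6,-2.4,0,0,100],
  [0,0,0,0,100],
  [0,0,0,0,100],
])

```text
t: 2.2
ee_pos: [469.3, -100.2, 282.5]
orientation: [-3.099, -0.517, 0.001]
ft_force: [0.5, 0.3, -0.6]
width: 87.8
grasp_force: 0.0
```

Run:
```python
from h import *
s=get_obs(); print(s['t'],np.round(s['ee_pos'],1),np.round(s['orientation'],3),np.round(s['qpos'],3))
im,c=shot('wrist','w1.png'); print(c['xyz'],c['orientation'])
for l,z in [('jam_nut',142.5),('hold_down_screw',174)]:
    for r in spotter.regions_of('wrist',l)[:2]:
        print(l,round(r['conf'],2),np.round(r['point']),np.round(atz(c,r['point'],z),1))
```

```text
2.2 [ 469.3 -100.2  282.5] [-3.099e+00 -5.170e-01  1.000e-03] [-0.235  0.134  1.88  -0.     1.128  1.005]
[543.67686495 -75.96225181 444.67839176] [ 2.35346056 -1.68399491 -0.24726704]
jam_nut 0.61 [275. 117.] [534.3 -77.8 142.5]
jam_nut 0.23 [321. 273.] [ 408.3 -169.   142.5]
hold_down_screw 0.71 [254. 136.] [516.4 -67.1 174. ]
```

View pics/w1.png

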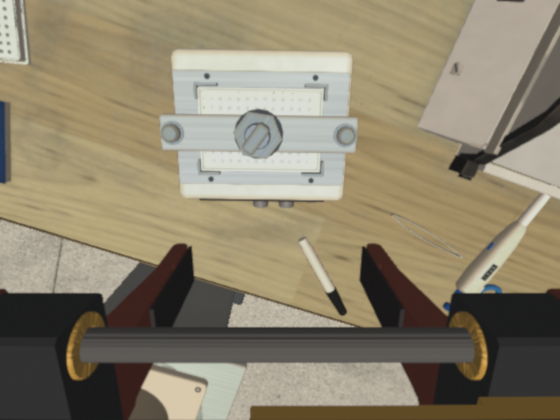

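The wrist view shows the shaker aligned with the tool, cap nuts at (171,133) and (346,135), and the nut and screw head near (258,134). I'll enlarge that part to get the yaws.

Run:
```python
from h import *
c=optics.calibration('wrist')
a,b=atz(c,(171,133),131),atz(c,(346,135),131); print(a,b,(a+b)/2, np.linalg.norm(a-b))
im=cv2.imread('pics/w1.png')[99:169,223:293]
cv2.imwrite('pics/w1c.png',cv2.resize(im,(560,560),interpolation=cv2.INTER_CUBIC))
```

```text
[490.57744766   6.3869873  131.        ] [ 539.89285063 -144.41270228  131.        ] [515.23514915 -69.01285749 131.        ] 158.65861258747034
```

View pics/w1c.png

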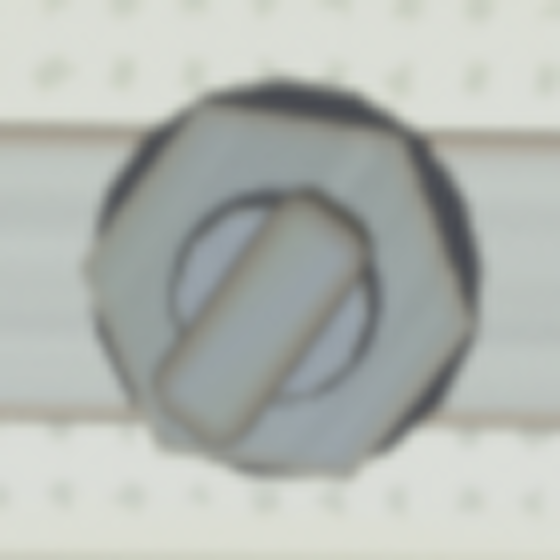

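The crop shows the hex top with corners at crop (208,100), (403,135), (472,318), (350,472), (155,445) and (90,275). The spade head runs from lower left to upper right.

Run:
```python
from h import *
c=optics.calibration('wrist'); s=get_obs()
T=Rm(s['orientation'])
f=lambda P,z:np.array([atz(c,(223+x/8,99+y/8),z) for x,y in P])
N=f([(208,100),(403,135),(472,318),(350,472),(155,445),(90,275)],142.5)
H=f([(285,195),(365,250),(235,445),(160,385)],174)
for n,A in(('nut',N),('head',H)):
    m=A.mean(0); t=(A-m)@T; print(n,m,'tool off',(m-s['ee_pos'])@T); print(np.round(np.degrees(np.arctan2(t[:,1],t[:,0])),1),np.round(np.linalg.norm(t[:,:2],axis=1),1))
d=(H[2]+H[3]-H[0]-H[1])@T; print('head long axis in tool deg',np.degrees(np.arctan2(d[1],d[0])))
print('tool x yaw',np.degrees(np.arctan2(T[1,0],T[0,0])))
```

```text
nut [514.76552495 -69.21896037 142.5       ] tool off [ 53.55656233 -15.41621538 140.20021339]
[ -19.9   39.1   97.4  159.  -139.6  -84.7] [21.6 21.5 21.2 21.  21.8 20.7]
head [514.7004524  -69.01717912 174.        ] tool off [ 53.55344039 -15.62705895 108.70020569]
[  12.2   57.  -167.2 -122.2] [12.2 12.3 12.6 11.9]
head long axis in tool deg -145.34866393677228
tool x yaw 18.808177331177184
```

Request:
move_arm([
  [5.35,-1.55,0,0,80],
  [0,0,0,-10.7,80],
  [0,0,0,-10.7,80],
  [0,0,4,0,80],
  [0,0,3,0,80],
  [0,0,2,0,80],
  [0,0,0,0,80],
  [0,0,0,0,80],
])

```text
t: 3.35
ee_pos: [515.7, -68.9, 193.6]
orientation: [2.949, 1.08, 0.002]
ft_force: [-0.1, -0.4, 0.2]
width: 70.3
grasp_force: 0.0
```

Run:
```python
from h import *
s=get_obs();T=Rm(s['orientation']); print(s['t'],np.round(s['ee_pos'],1),np.round(s['qpos'],3),s['moment'],s['ft_force'],'tool yaw',np.degrees(np.arctan2(T[1,0],T[0,0])),'off',(np.array([514.75,-69.1,126])-s['ee_pos'])@T)
```

```text
3.35 [515.7 -68.9 193.6] [-0.156  0.309  1.885 -0.     0.947  0.713] [-0.05317264 -0.00280757  0.01705269] [-0.08904269 -0.44504074  0.1549123 ] tool yaw 40.237479751906164 off [-0.92759376 -0.52657981 67.55366305]
```

Request:
move_arm([
  [-0.1,0,2.7,0,70],
  [0,0,2,0,70],
  [0,0,1.4,0,70],
  [0,0,0.6,0,70],
  [0,0,0,0,70],
])

```text
t: 3.98
ee_pos: [514.8, -68.9, 125.9]
orientation: [2.949, 1.082, 0.0]
ft_force: [0.7, -0.5, 0.5]
width: 61.4
grasp_force: 0.0
```

Request:
move_arm([
  [0,0,0,0,20],
  [0,0,0,0,20],
  [0,0,0,0,20],
  [0,0,0,0,20],
  [0,0,0,0,20],
])

```text
t: 4.6
ee_pos: [513.6, -67.5, 126.1]
orientation: [-2.947, -1.08, 0.002]
ft_force: [-3.5, 6.6, 6.7]
width: 37.6
grasp_force: 35.0
```

```bash
cat > st.py <<'E'
from h import *
s=get_obs();T=Rm(s['orientation']); print(s['t'],'p',np.round(s['ee_pos'],1),'q6',round(s['qpos'][5],3),'M',np.round(s['moment'],3),'F',np.round(s['ft_force'],2),'yaw',round(np.degrees(np.arctan2(T[1,0],T[0,0])),2),'w',round(s['width'],2),'g',round(s['grasp_force'],1),'off',np.round((np.array([514.75,-69.1,126])-s['ee_pos'])@T,2))
E
python3 st.py
```

```text
4.6 p [513.6 -67.5 126.1] q6 0.712 M [ 1.377  0.742 -0.177] F [-3.55  6.59  6.74] yaw 40.24 w 37.56 g 35.0 off [-0.14  1.96  0.05]
```

Request:
move_arm([
  [0,-0.2,0,0,20],
  [0,0,0,0,20],
  [0,0,0,0,20],
])

```text
t: 4.97
ee_pos: [513.6, -67.4, 126.1]
orientation: [2.949, 1.081, 0.001]
ft_force: [-1.2, 0.1, 6.0]
width: 37.6
grasp_force: 35.0
```

```bash
python3 st.py
```

```text
4.975 p [513.6 -67.4 126.1] q6 0.714 M [ 0.187  0.355 -0.217] F [-1.23  0.1   6.02] yaw 40.27 w 37.64 g 35.0 off [-0.18  2.01  0.06]
```

Request:
move_arm([
  [0,0,0,-5,20],
  [0,0,0,-5,20],
  [0,0,0,0,20],
  [0,0,0,0,20],
])

```text
t: 5.48
ee_pos: [513.8, -67.7, 126.1]
orientation: [2.843, 1.335, 0.001]
ft_force: [-0.2, -1.8, 6.1]
width: 37.9
grasp_force: 36.4
```

```bash
python3 st.py
```

```text
5.475 p [513.8 -67.7 126.1] q6 0.539 M [0.044 0.293 0.007] F [-0.19 -1.78  6.14] yaw 50.31 w 37.86 g 36.4 off [-0.53  1.61  0.14]
```

Request:
move_arm([
  [0,0,-0.01,-5,20],
  [0,0,-0.01,-5,20],
  [0,0,-0.01,-5,20],
  [0,0,0,0,20],
])

```text
t: 5.98
ee_pos: [514.2, -67.9, 126.2]
orientation: [2.644, 1.694, 0.001]
ft_force: [2.4, -3.1, 2.5]
width: 37.5
grasp_force: 37.7
```

```bash
python3 st.py
```

```text
5.975 p [514.2 -67.9 126.2] q6 0.278 M [-0.322 -0.138  0.28 ] F [ 2.38 -3.14  2.54] yaw 65.29 w 37.49 g 37.7 off [-0.87  1.05  0.22]
```

Request:
move_arm([
  [0,0,-0.01,-5,20],
  [0,0,-0.01,-5,20],
  [0,0,-0.01,-5,20],
  [0,0,0,0,20],
])

```text
t: 6.48
ee_pos: [514.5, -68.0, 126.3]
orientation: [2.4, 2.023, 0.002]
ft_force: [3.5, -2.7, -2.5]
width: 38.0
grasp_force: 36.6
```

```bash
python3 st.py
```

```text
6.475 p [514.5 -68.  126.3] q6 0.017 M [-0.621 -0.602  0.009] F [ 3.48 -2.73 -2.49] yaw 80.26 w 38.03 g 36.6 off [-1.08  0.43  0.3 ]
```

Request:
move_arm([
  [0,0,-0.01,-5,20],
  [0,0,-0.01,-5,20],
  [0,0,-0.02,-5,20],
  [0,0,0,0,20],
])

```text
t: 6.98
ee_pos: [514.9, -68.0, 126.5]
orientation: [2.115, 2.319, 0.002]
ft_force: [5.9, -4.5, -5.0]
width: 37.7
grasp_force: 34.2
```

```bash
python3 st.py
python3 - <<'E'
from h import *
shot('wrist','w2.png')
E
```

```text
6.975 p [514.9 -68.  126.5] q6 -0.245 M [-0.652 -0.987  0.023] F [ 5.9  -4.46 -5.04] yaw 95.26 w 37.69 g 34.2 off [-1.1  -0.25  0.55]
```

View pics/w2.png

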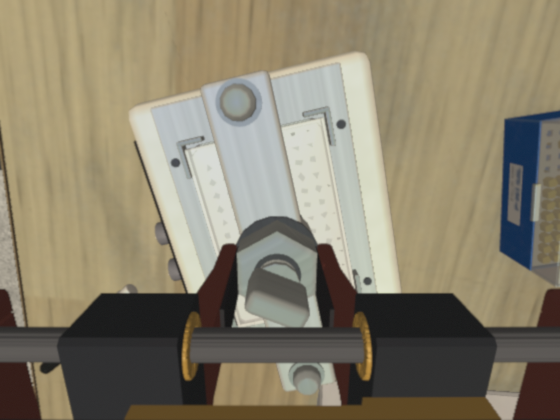

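The picture shows the nut firmly between the fingers (flats parallel to them). It has turned 55° with the tool, and the screw head has not moved. I'll turn a little further for margin, then release.

Request:
move_arm([
  [0,0,0,-8,20],
  [0,0,0,-7,20],
  [0,0,0,0,20],
  [0,0,0,0,20],
])

```text
t: 7.52
ee_pos: [515.3, -67.9, 126.8]
orientation: [1.795, 2.574, 0.002]
ft_force: [6.5, -2.7, -4.4]
width: 37.8
grasp_force: 34.2
```

```bash
python3 st.py
```

```text
7.525 p [515.3 -67.9 126.8] q6 -0.506 M [-0.589 -1.081  0.069] F [ 6.49 -2.75 -4.42] yaw 110.21 w 37.75 g 34.2 off [-0.95 -0.91  0.79]
```

Request:
move_arm([
  [0,0,0,0,70],
  [0,0,0,0,70],
  [0,0,0,0,70],
  [0,0,-2,0,70],
  [0,0,-4,0,70],
  [0,0,0,0,70],
  [0,0,0,0,70],
])

```text
t: 8.4
ee_pos: [512.8, -67.3, 186.2]
orientation: [-1.795, -2.577, 0.0]
ft_force: [0.0, 0.1, -0.2]
width: 61.4
grasp_force: 0.0
```

```bash
python3 st.py
python3 - <<'E'
from h import *
shot('wrist','w3.png')
im=cv2.imread('pics/w3.png'); cv2.imwrite('pics/w3c.png',cv2.resize(im[150:350,140:420],None,fx=2.8,fy=2.8))
E
```

```text
8.4 p [512.8 -67.3 186.2] q6 -0.508 M [-0.042 -0.097 -0.02 ] F [ 0.02  0.07 -0.17] yaw 110.29 w 61.41 g 0.0 off [-2.4   1.23 60.17]
```

View pics/w3c.png

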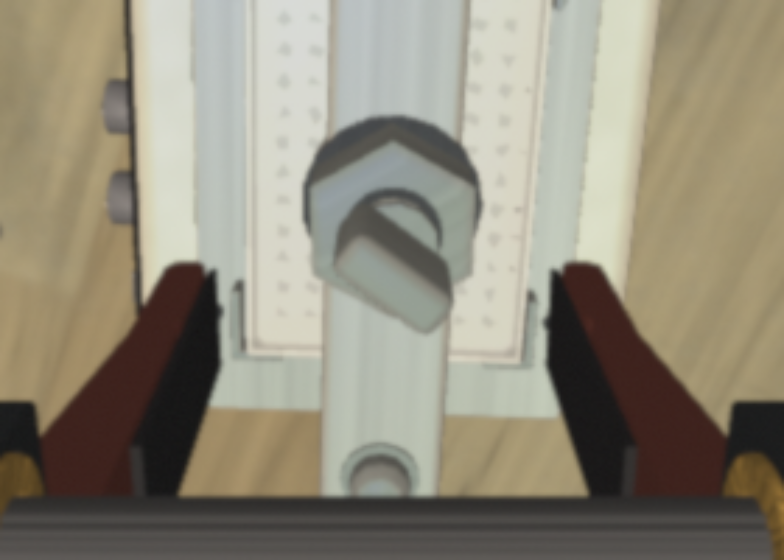

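The nut is free and the head axis runs about 36° below image right, as predicted, so the screw has not turned. Next I line the gripper up across the head.

Request:
move_arm([
  [-0.08,0.16,0,0,60],
  [0,0,0,-10.7,50],
  [0,0,0,-10.7,50],
  [0,0,0,-10.7,50],
  [0,0,0,-10.7,50],
  [0,0,0,-10.7,50],
  [0,0,1.6,0,50],
  [0,0,1.4,0,50],
  [0,0,0.6,0,50],
  [0,0,0,0,50],
])

```text
t: 9.7
ee_pos: [514.6, -67.5, 149.8]
orientation: [-0.444, -3.108, -0.0]
ft_force: [0.8, -0.3, 0.8]
width: 43.9
grasp_force: 0.0
```

```bash
python3 st.py
```

```text
9.7 p [514.6 -67.5 149.8] q6 -1.44 M [ 0.114 -0.146 -0.01 ] F [ 0.77 -0.28  0.83] yaw 163.73 w 43.85 g 0.0 off [-0.59 -1.53 23.75]
```

Request:
move_arm([
  [0,0,0,0,5],
  [0,0,0,0,5],
  [0,0,0,0,5],
  [0,0,0,0,5],
  [0,0,0,0,5],
  [0,0,0,0,5],
])

```text
t: 10.45
ee_pos: [515.5, -67.0, 151.0]
orientation: [0.443, 3.109, 0.002]
ft_force: [2.1, 5.7, 1.8]
width: 10.8
grasp_force: 29.9
```

```bash
python3 st.py
```

```text
10.45 p [515.5 -67.  151. ] q6 -1.441 M [ 0.993 -0.206 -0.061] F [2.06 5.69 1.82] yaw 163.78 w 10.78 g 29.9 off [ 0.17 -2.24 25.02]
```

```bash
cat > mz.py <<'E'
from h import *
o=[]
for i in range(4):
    s=get_obs(); T=Rm(s['orientation']); f=np.array(s['ft_force'])@T; o.append([s['moment'][2],*f[:2],s['ft_force'][2],s['joint_torque'][5]])
    if i<3: optics.get_image('top')
print('t%.2f yaw %.2f q6 %.3f z %.2f w %.2f'%(s['t'],np.degrees(np.arctan2(T[1,0],T[0,0])),s['qpos'][5],s['ee_pos'][2],s['width']),'Mz',np.round([x[0] for x in o],3),'tau6',np.round([x[4] for x in o],3),'Ftool xy,z',np.round(o[-1][1:4],1))
E
python3 mz.py
```

```text
t10.60 yaw 163.78 q6 -1.441 z 151.03 w 10.96 Mz [-0.061 -0.003  0.017  0.003] tau6 [-0.018 -0.019 -0.019 -0.019] Ftool xy,z [0.  5.4 3.7]
```

Request:
move_arm([
  [0,0.1,0,0,5],
  [0,0,0.01,5,5],
  [0,0,0.01,5,5],
  [0,0,0.01,5,5],
])

```text
t: 11.1
ee_pos: [515.5, -67.0, 150.7]
orientation: [0.849, 3.024, -0.001]
ft_force: [-0.2, 0.3, 4.7]
width: 11.0
grasp_force: 29.9
```

```bash
python3 mz.py
```

```text
t11.25 yaw 148.86 q6 -1.178 z 150.75 w 10.38 Mz [-0.009  0.012 -0.053 -0.072] tau6 [-0.896 -0.342  0.691  0.195] Ftool xy,z [ 1.  -0.4  6. ]
```

Request:
move_arm([
  [0,0,0.01,5,5],
  [0,0,0.01,5,5],
  [0,0,0.01,5,5],
])

```text
t: 11.62
ee_pos: [515.4, -67.1, 150.5]
orientation: [1.234, 2.889, -0.001]
ft_force: [-2.2, -1.1, 6.7]
width: 11.1
grasp_force: 29.9
```

```bash
python3 mz.py
```

```text
t11.78 yaw 133.86 q6 -0.917 z 150.49 w 10.54 Mz [ 0.02  -0.042 -0.038 -0.049] tau6 [-0.896 -0.218  0.591  0.161] Ftool xy,z [ 1.2 -2.3  6.2]
```

Request:
move_arm([
  [0,0,0.01,5,5],
  [0,0,0.01,5,5],
  [0,0,0.01,5,5],
])

```text
t: 12.15
ee_pos: [515.2, -67.2, 150.2]
orientation: [1.601, 2.703, -0.002]
ft_force: [-2.6, -1.1, 8.6]
width: 10.5
grasp_force: 30.0
```

```bash
python3 mz.py
```

```text
t12.30 yaw 118.87 q6 -0.655 z 150.20 w 10.86 Mz [ 0.034 -0.033 -0.008 -0.005] tau6 [-0.897 -0.221  0.591  0.161] Ftool xy,z [ 0.5 -2.3  7.2]
```

Request:
move_arm([
  [0,0,0.02,5,5],
  [0,0,0.01,5,5],
  [0,0,0.01,5,5],
])

```text
t: 12.68
ee_pos: [515.1, -67.2, 149.9]
orientation: [1.94, 2.471, -0.002]
ft_force: [-4.0, -1.5, 10.0]
width: 10.8
grasp_force: 30.0
```

```bash
python3 mz.py
```

```text
t12.82 yaw 103.87 q6 -0.393 z 149.95 w 10.92 Mz [ 0.053 -0.039 -0.041 -0.034] tau6 [-0.898 -0.22   0.589  0.16 ] Ftool xy,z [ 0.1 -3.3  8.5]
```

Request:
move_arm([
  [0,0,0.02,5,5],
  [0,0,0.01,5,5],
  [0,0,0.01,5,5],
])

```text
t: 13.2
ee_pos: [514.9, -67.2, 149.7]
orientation: [2.246, 2.197, -0.002]
ft_force: [-5.0, -1.9, 12.7]
width: 10.6
grasp_force: 30.0
```

```bash
python3 mz.py
```

```text
t13.35 yaw 88.87 q6 -0.131 z 149.67 w 10.68 Mz [ 0.031 -0.04  -0.066 -0.054] tau6 [-0.896 -0.218  0.583  0.155] Ftool xy,z [-1.3 -4.5 10.8]
```

```bash
cat > m1.py <<'E'
from h import *
s=get_obs(); T=Rm(s['orientation']); print('t%.2f yaw %.2f z %.2f w %.2f Mz %.3f tau6 %.3f'%(s['t'],np.degrees(np.arctan2(T[1,0],T[0,0])),s['ee_pos'][2],s['width'],s['moment'][2],s['joint_torque'][5]),np.round(np.array(s['ft_force'])@T,1))
E
python3 m1.py
```

```text
t13.35 yaw 88.87 z 149.67 w 10.68 Mz -0.054 tau6 0.155 [ -1.3  -4.5 -10.8]
```

Request:
move_arm([
  [0,-0.1,0,0,5],
  [0,0,0,5,5],
])

```text
t: 13.6
ee_pos: [514.7, -67.2, 149.6]
orientation: [2.338, 2.097, -0.0]
ft_force: [-2.3, -0.9, 7.0]
width: 11.0
grasp_force: 30.0
```

```bash
python3 m1.py
```

```text
t13.60 yaw 83.79 z 149.63 w 10.96 Mz 0.013 tau6 -1.265 [-1.2 -2.1 -7. ]
```

Request:
move_arm([
  [0,0,0.01,5,5],
])

```text
t: 13.72
ee_pos: [514.6, -67.2, 149.5]
orientation: [2.428, 1.992, -0.0]
ft_force: [-2.1, -1.2, 7.5]
width: 11.3
grasp_force: 30.0
```

```bash
python3 m1.py
```

```text
t13.72 yaw 78.74 z 149.53 w 11.26 Mz 0.016 tau6 -0.885 [-1.6 -1.9 -7.5]
```

Request:
move_arm([
  [0,0,0,5,5],
])

```text
t: 13.85
ee_pos: [514.6, -67.2, 149.5]
orientation: [2.512, 1.884, -0.0]
ft_force: [-2.0, -0.9, 6.9]
width: 10.7
grasp_force: 30.0
```

```bash
python3 m1.py
```

```text
t13.85 yaw 73.74 z 149.49 w 10.67 Mz 0.051 tau6 -0.867 [-1.4 -1.6 -6.9]
```

Request:
move_arm([
  [0,0,0.01,5,5],
])

```text
t: 13.98
ee_pos: [514.5, -67.2, 149.4]
orientation: [2.592, 1.773, -0.001]
ft_force: [-1.8, -0.8, 8.3]
width: 11.0
grasp_force: 30.0
```

```bash
python3 m1.py
```

```text
t13.97 yaw 68.74 z 149.40 w 10.97 Mz 0.078 tau6 -0.857 [-1.4 -1.4 -8.3]
```

Torque has been rising steadily since yaw ≈ 89°, by about 0.01 N m per 5° as the stated stiffness predicts. The pad is touching with roughly 6 N. I'll turn a little further.

Request:
move_arm([
  [0,0,0,5,5],
])

```text
t: 14.1
ee_pos: [514.5, -67.2, 149.4]
orientation: [2.667, 1.658, -0.0]
ft_force: [-0.8, -1.1, 6.7]
width: 11.1
grasp_force: 30.0
```

```bash
python3 m1.py
```

```text
t14.10 yaw 63.74 z 149.36 w 11.15 Mz 0.109 tau6 -0.845 [-1.3 -0.3 -6.7]
```

Request:
move_arm([
  [0,0,0.01,5,5],
])

```text
t: 14.22
ee_pos: [514.4, -67.1, 149.3]
orientation: [2.737, 1.54, -0.001]
ft_force: [-1.9, -0.5, 8.2]
width: 10.4
grasp_force: 30.0
```

```bash
python3 mz.py
```

```text
t14.38 yaw 58.86 q6 0.392 z 149.27 w 10.80 Mz [ 0.063 -0.016 -0.089 -0.075] tau6 [-0.831 -0.164  0.522  0.097] Ftool xy,z [-2.3 -1.6  8. ]
```

Request:
move_arm([
  [0,0,0,0,5],
  [0,0,0,0,5],
  [0,0,0,0,5],
])

```text
t: 14.75
ee_pos: [514.4, -67.1, 149.2]
orientation: [2.735, 1.544, -0.001]
ft_force: [-2.1, -1.2, 7.8]
width: 10.2
grasp_force: 30.0
```

```bash
python3 mz.py
```

```text
t14.90 yaw 58.88 q6 0.392 z 149.26 w 10.74 Mz [-0.12  -0.055 -0.082 -0.061] tau6 [-0.093 -0.093 -0.093 -0.093] Ftool xy,z [-1.7 -0.9  8.2]
```

The screw is set to about 10 N by torque. I'll release it, lift and line up with the nut again.

Request:
move_arm([
  [0,0,0,0,70],
  [0,0,0,0,70],
  [0,0,0,0,70],
  [0,0,-1.5,0,70],
  [0,0,-2.2,0,70],
  [0,0,0,-10.3,70],
  [0,0,0,-10.3,70],
  [0,0,0,-10.3,70],
  [0,0,0,-10.3,70],
  [0,0,0,-10.2,70],
])

```text
t: 16.15
ee_pos: [514.7, -66.6, 186.7]
orientation: [1.789, 2.581, 0.001]
ft_force: [0.2, 0.2, 1.4]
width: 61.6
grasp_force: 0.0
```

Request:
move_arm([
  [0,0,0,0,70],
  [0,0,0,0,70],
])

```text
t: 16.4
ee_pos: [514.6, -66.6, 186.2]
orientation: [1.802, 2.573, 0.0]
ft_force: [-0.0, 1.4, 0.4]
width: 61.4
grasp_force: 0.0
```

```bash
python3 st.py
python3 - <<'E'
from h import *
shot('wrist','w4.png')
im=cv2.imread('pics/w4.png'); cv2.imwrite('pics/w4c.png',cv2.resize(im[150:350,140:420],None,fx=2.8,fy=2.8))
E
```

```text
16.4 p [514.6 -66.6 186.2] q6 -0.501 M [ 0.02  -0.136 -0.015] F [-0.    1.36  0.41] yaw 110.0 w 61.41 g 0.0 off [-2.38 -0.73 60.18]
```

View pics/w4c.png

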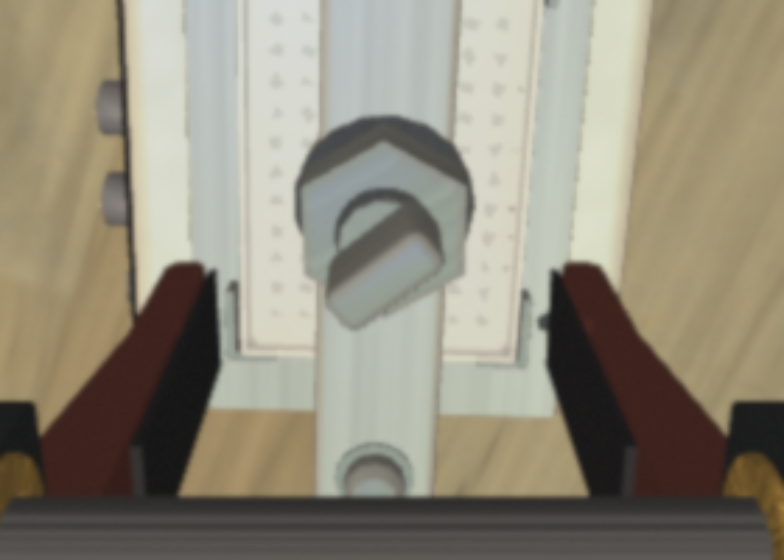

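The nut yaw is unchanged and centred between the fingers at crop x≈384. The head has turned about 105°. Now I descend, grip and tighten.

Request:
move_arm([
  [0,0,3,0,70],
  [0,0,2,0,70],
  [0,0,0.9,0,70],
  [0,0,0,0,70],
  [0,0,0,0,20],
  [0,0,0,0,20],
  [0,0,0,0,20],
  [0,0,0,0,20],
  [0,0,0,0,20],
])

```text
t: 17.58
ee_pos: [514.9, -66.6, 127.2]
orientation: [1.797, 2.576, 0.001]
ft_force: [-0.0, 0.9, 6.9]
width: 38.0
grasp_force: 31.0
```

```bash
python3 mz.py
```

```text
t17.73 yaw 110.20 q6 -0.504 z 127.23 w 37.64 Mz [ 0.09  -0.021  0.071  0.023] tau6 [0.011 0.011 0.011 0.011] Ftool xy,z [ 0.2 -0.8  6.4]
```

Request:
move_arm([
  [0,0,0.01,5,20],
  [0,0,0.01,5,20],
  [0,0,0.01,5,20],
])

```text
t: 18.1
ee_pos: [514.8, -66.6, 127.0]
orientation: [2.121, 2.316, 0.001]
ft_force: [-0.9, 0.8, 6.2]
width: 37.9
grasp_force: 31.0
```

```bash
python3 mz.py
```

```text
t18.25 yaw 95.16 q6 -0.242 z 126.97 w 37.95 Mz [ 0.061 -0.074 -0.08  -0.108] tau6 [-0.904 -0.214  0.585  0.154] Ftool xy,z [-0.6 -1.4  7.5]
```

Request:
move_arm([
  [0,0,0.02,5,20],
  [0,0,0.01,5,20],
  [0,0,0.01,5,20],
])

```text
t: 18.62
ee_pos: [514.8, -66.6, 126.7]
orientation: [2.405, 2.02, 0.001]
ft_force: [-1.4, 0.5, 9.3]
width: 37.5
grasp_force: 31.5
```

```bash
python3 mz.py
```

```text
t18.77 yaw 80.16 q6 0.020 z 126.71 w 37.60 Mz [ 0.076 -0.039 -0.039 -0.072] tau6 [-0.862 -0.204  0.555  0.127] Ftool xy,z [ 0.9 -2.1  8.4]
```

Request:
move_arm([
  [0,0,0.01,5,20],
  [0,0,0.01,5,20],
  [0,0,0.01,5,20],
])

```text
t: 19.15
ee_pos: [514.8, -66.6, 126.7]
orientation: [2.648, 1.69, 0.001]
ft_force: [-2.5, 1.5, 12.3]
width: 37.6
grasp_force: 31.4
```

```bash
python3 mz.py
```

```text
t19.30 yaw 65.18 q6 0.282 z 126.67 w 37.62 Mz [ 0.442  0.287  0.072 -0.07 ] tau6 [-0.475  0.151  0.644  0.123] Ftool xy,z [-2.  -2.1 10.4]
```

Request:
move_arm([
  [0,0,-0.01,2,20],
  [0,0,0,2,20],
  [0,0,0,2,20],
])

```text
t: 19.68
ee_pos: [514.7, -66.6, 126.6]
orientation: [2.731, 1.552, 0.001]
ft_force: [-2.3, 0.4, 10.0]
width: 37.8
grasp_force: 31.2
```

```bash
python3 mz.py
```

```text
t19.82 yaw 59.25 q6 0.386 z 126.67 w 38.05 Mz [0.621 0.435 0.371 0.343] tau6 [0.2   0.447 0.633 0.429] Ftool xy,z [-0.5 -2.5  9.6]
```

Request:
move_arm([
  [0,0,0,0,75],
  [0,0,0,0,75],
  [0,0,0,0,75],
  [0,0,-1,0,75],
  [0,0,-3,0,75],
  [0,0,-5,0,75],
  [0,0,-4,0,75],
  [0,0,0,0,75],
  [0,0,0,0,75],
])

```text
t: 20.95
ee_pos: [513.9, -66.5, 255.4]
orientation: [-2.731, -1.551, 0.001]
ft_force: [0.0, 0.1, -0.8]
width: 66.1
grasp_force: 0.0
```

```bash
python3 st.py
python3 - <<'E'
from h import *
shot('wrist','w5.png')
E
```

```text
20.95 p [513.9 -66.5 255.4] q6 0.386 M [-0.06  -0.056  0.011] F [ 0.03  0.11 -0.82] yaw 59.19 w 66.05 g 0.0 off [ -1.74   2.13 129.44]
```

View pics/w5.png

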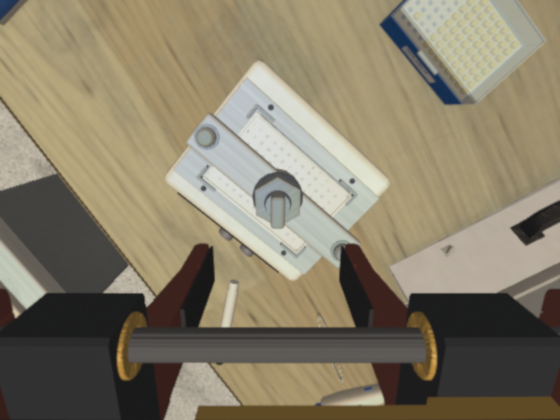

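The view shows the nut tight at (278,195) and the plate in its nest. The head is still aligned with the tool at yaw 59°, so tightening did not turn the screw. The gripper is clear, so I'm handing in.

```bash
python3 -c "
from h import *
print(close_job())"
```

```text
the job is handed in; nothing more can be done
None
```

I slackened the jam nut, turned the screw down until the pad pressed on the lid at about 10 N, and retightened the nut to about 0.6 N m (roughly 65 N on the washer). Both figures are estimates from measured torque; I handed the job in at about 21 s and got no verdict back.

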